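Find and release the latched key on the test-bench control box

ROBOT

A 7-joint arm with a two-finger parallel gripper is mounted at the origin on the work surface. World frame = base frame: x ahead of the robot, y to its left, z up, the work surface at z = 0. Lengths are in mm, angles in rad, forces in N, time in s.
With the tool pointing down it reaches from about 350 to 900 mm from the base axis. Payload 7.2 kg.
Tool frame: the origin (TCP) lies on the mounting face of the last link; the fingertips stand 173 mm ahead of it and the grasp point (between the pads) lies 155 mm ahead of it; z points along the fingers, y is the line along which they close (so a half turn about z gives the same grasp; the last joint's range is limited). The gripper opens to 85 mm and grips with 20 to 120 N. Pads are 22 mm wide; open, the fingers measure 114 mm over their backs; the gripper's body (76 mm by 85 mm) begins 54 mm behind the grasp point. The pads swing forward as they close: fully open they stand 13 mm farther back than shut.
Start: joints at [1.138, 0.411, -0.013, 1.596, 0.006, 1.134, -0.082], TCP at [222.963, -583.875, 404.697] pointing down, gripper open.
Joint ranges: [-2.95, 2.95], [-0.29, 1.99], [-1.47, 1.44], [0.14, 2.54], [-1.03, 4.17], [0.13, 1.85], [-2.86, 2.86]. Speed limits (rad/s): [2.39, 2.39, 3.01, 3.01, 3.14, 3.14, 3.14].

INTERFACE

Orientations are given as a unit quaternion [x, y, z, w].
In Python, from cell import manip gives the robot as it stands.
- The arm moves only by the tool arm_command, never from a script. Its argument "increments" is one flat list of numbers, 4 for each row, row after row: the shift along the tool's x, y, z in mm, then the turn about the tool's z in degrees. In form: [dx, dy, dz, spin, dx, dy, dz, spin, ...]. A call has 1 to 5 rows; each row is the pose to reach, as a shift and turn from the pose commanded when the call began, along the tool's axes at that moment; what a row does not reach only later rows make up. A row lasts 1/12 s, in which the tool goes at most 41.7 mm and 7.16 degrees, less where a joint would pass 70% of its speed; a pose out of reach is approached as far as the arm can. A call with a gripper value outside its range is refused whole. "hand" is the closure in counts, from 0 (fully open) to 255 (shut), set as the call begins (left out, the last holds). The fingers move at their own pace and stop on an object; "newtons" is the grip in N (left out, the last holds). Time passes only in rows, so rows that repeat a pose let the fingers close. It gives the time, the measured TCP pose, the force, the opening and the grip force at its end, in the units of the state.
- manip.sense(): the state, without advancing time (a new reading comes with each control period).
- manip.capture(name): name is "side" or "top" or "wrist"; returns a dict with "image" (384x512x3 uint8, blue, green, red), "camera_matrix" (3x3 intrinsics, pixels), "k1" (the pictures are not rectified: a ray, as slopes to the right and down, at radius r is drawn at 1 + k1 r^2 times it, then the intrinsics apply), "R" (3x3) and "t" (3): a world point X has camera coordinates R X + t; the wrist camera has in their place "tool_from_camera" (4x4, takes a point from camera to tool coordinates, whose origin is the TCP and whose axes are the flange's). Camera axes: x right, y down, z forward; pixel columns grow to the right and rows downward; lengths in mm; the calibration is good to about 2 mm. A picture is of the moment at which its call begins: read the wrist's pose just before it. There is no depth.
- manip.close_job(): hands the job in; it is judged then, once.
The state is a dict: "time_s": time; "q": joint angles; "joint_velocities": joint speeds; "joint_torque": joint torques, N m; "tcp_pos": TCP position; "tool_rot": TCP orientation; "contact_force": force on the tool from outside, world axes, zero at the start; "wrist_torque": the same for the moment, N m; "gripper_width": finger opening in mm; "grip_force": force on a finger pad.
Only numpy, scipy, OpenCV 4.12 (cv2) and the standard library are available. Lean on these libraries where they do the work, as an engineer would, in place of code of your own. Each camera call takes 0.05 s, during which the arm holds its last target. There are 200 camera calls.

TASK

One of the four identical white keys on the grey control box is latched down, but all four sit about equally low, so you cannot see which. Tap the keys lightly with your fingertips until you find the one that feels solid (a free key gives softly; do not push a free key in any further than a light tap of a few millimetres), then press that one firmly until it lets go and springs up above the others. Do not pick up, push or carry anything else on the box or bench.

Things in the scene. Friction and masses are not known exactly. Their poses are not given: they have to be found in the camera images.
- box: control box screwed to the bench: grey, 100 (x) x 250 (y) x 65 mm high, flat deck on top. Origin: centre of its underside, on the bench; x across the row (away from the robot at yaw 0), y along the row, z up. On its deck four identical white square keys stand in one row along y, at y = +66, +22, -22 and -66 mm, x = 0. A small brass standoff and a small black relay stand loose on the deck beyond the row's ends (105 mm from the middle).
- key_1_top (a point): centre of the top face of key 1, the leftmost (+y of the box): a white square cap, 24 x 24 mm, 44 mm from its neighbours, top flat and level, 21 to 24 mm above the deck at the start. It moves straight up and down only.
- key_1 (a joint): how far key 1 is down, in m: 0 = fully up. All keys, latched or not, start 0.0028 to 0.0042 down, so height does not tell. If free, it starts to give at 1.4 to 1.9 N, then 0.35 N per mm, has 11 mm to go and springs back to its start (no higher) when let go; do not push it in over 5 mm. If latched, it is solid up to about 6 N: see latch.
- key_2_top (a point): centre of the top face of key 2, the second from the left: a white square cap, 24 x 24 mm, 44 mm from its neighbours, top flat and level, 21 to 24 mm above the deck at the start. It moves straight up and down only.
- key_2 (a joint): how far key 2 is down, in m: 0 = fully up. All keys, latched or not, start 0.0028 to 0.0042 down, so height does not tell. If free, it starts to give at 1.4 to 1.9 N, then 0.35 N per mm, has 11 mm to go and springs back to its start (no higher) when let go; do not push it in over 5 mm. If latched, it is solid up to about 6 N: see latch.
- key_3_top (a point): centre of the top face of key 3, the third from the left: a white square cap, 24 x 24 mm, 44 mm from its neighbours, top flat and level, 21 to 24 mm above the deck at the start. It moves straight up and down only.
- key_3 (a joint): how far key 3 is down, in m: 0 = fully up. All keys, latched or not, start 0.0028 to 0.0042 down, so height does not tell. If free, it starts to give at 1.4 to 1.9 N, then 0.35 N per mm, has 11 mm to go and springs back to its start (no higher) when let go; do not push it in over 5 mm. If latched, it is solid up to about 6 N: see latch.
- key_4_top (a point): centre of the top face of key 4, the rightmost (-y of the box): a white square cap, 24 x 24 mm, 44 mm from its neighbours, top flat and level, 21 to 24 mm above the deck at the start. It moves straight up and down only.
- key_4 (a joint): how far key 4 is down, in m: 0 = fully up. All keys, latched or not, start 0.0028 to 0.0042 down, so height does not tell. If free, it starts to give at 1.4 to 1.9 N, then 0.35 N per mm, has 11 mm to go and springs back to its start (no higher) when let go; do not push it in over 5 mm. If latched, it is solid up to about 6 N: see latch.
- latch (a joint): latch plunger hidden under whichever key is latched, in m: 0 at rest (0.2 mm play), going down with that key. Does not tell which key. The latched key is solid to about 6 N, then yields 0.5 N per mm; 6 mm in (about 9 N) it lets go; solid bottom 7.7 mm in (latch 0.0075). When the finger leaves, that key rises to 0, fully up, and stays there; latch returns to 0.
- standoff: loose brass standoff, upright cylinder, 14 mm diameter, 22 mm high, on the box's deck left of the row. Origin: at its underside. To be left alone.
- relay: loose small black block, 20 x 16 x 20 mm high, on the box's deck right of the row. Origin: at its underside. To be left alone.
- motor: loose motor lying beyond the box, 94 x 46 x 46 mm, long axis x, and a 20 mm shaft to +x. Origin: at its underside. To be left alone.
- parts_bin: loose open yellow bin, 130 x 100 x 60 mm high, left of the box. Origin: at its underside. To be left alone.
- driver: loose screwdriver with a red handle lying on the bench to the right, about 200 mm long along x. Origin: at its underside. To be left alone.
- spool: loose grey spool, 64 mm diameter, 45 mm high, right of the box. Origin: at its underside. To be left alone.
- swab_cup: loose clear cup, 60 mm diameter, 60 mm high, left and beyond the box. Origin: at its underside. To be left alone.

How it is judged:
By the outcome, as a careful person would: the job done as asked, in the order asked, and still so for the second after the job is handed in, with the robot touching nothing.
It also fails if it takes over 48 s, if anything falls off the work surface, if the arm or the gripper's body presses on something with over 40 N, if the wrist force passes 120 N, or if a joint passes its speed limit or range.

## Working session

There is one attempt and no reset: what is moved stays moved. The work goes in short steps, Python scripts to look and compute and a tool call to move; the robot and the scene stay as the last step left them, time stands still between calls to the robot, and variables do not carry over. Pictures are saved under pics/ and viewed, at most 10 in all, crops included, and the job is handed in when it is done.

Besides the shell and the picture viewer there is one more tool, called as name(argument=value, ...), one argument or row to a line, values as JSON. arm_command: Moves the arm, as the interface text tells. Its arguments: {"type":"object","properties":{"increments":{"type":"array","items":{"type":"number"}},"hand":{"type":"number"},"newtons":{"type":"number"}},"required":["increments"]}

```bash
mkdir -p pics; cat > h.py <<'E'
from cell import manip
import numpy as np, cv2
from scipy.spatial.transform import Rotation as Ro
def ray(c,uv):
    K=c["camera_matrix"];k=c["k1"]
    d=np.array([(uv[0]-K[0][2])/K[0][0],(uv[1]-K[1][2])/K[1][1]])
    s=d.copy()
    for _ in range(30): s=d/(1+k*(s@s))
    v=np.array([s[0],s[1],1.])
    if "R" in c:
        R=np.array(c["R"]);return -R.T@np.array(c["t"]),R.T@v
    S=c["S"];T=np.array(c["tool_from_camera"]);R=Ro.from_quat(S["tool_rot"]).as_matrix()
    return np.array(S["tcp_pos"])+R@T[:3,3],R@T[:3,:3]@v
def plane(c,uv,z):
    o,d=ray(c,uv);return o+d*(z-o[2])/d[2]
def cap(n):
    S=manip.sense();c=dict(manip.capture(n));c["S"]=S;return c
E
python3 - <<'E'
from h import *
S=manip.sense();print(S)
ims=[]
for n in("top","side"):
    c=cap(n);cv2.imwrite(f"pics/{n}0.png",c["image"])
E
```

```text
{'time_s': 0.0, 'q': array([ 1.13783597,  0.41188558, -0.01272627,  1.59704843,  0.00561232,
        1.13427554, -0.08219432]), 'joint_velocities': array([-0.0007309 , -0.0001845 ,  0.00061051, -0.00156318, -0.00084777,
        0.00116071,  0.00127046]), 'joint_torque': array([ 1.13801296e-03, -6.00610185e+01,  6.82586711e-01, -2.99411935e+01,
        1.37087039e-02,  1.08869790e-02,  2.50533060e-05]), 'tcp_pos': array([ 222.86125495, -583.6850276 ,  403.8598988 ]), 'tool_rot': array([ 9.83410068e-01,  1.81394636e-01, -2.00759280e-04, -7.64664392e-04]), 'contact_force': array([-0.19009998, -0.15355225,  0.42045241]), 'wrist_torque': array([ 0.05602116, -0.02097935,  0.02722243]), 'grip_force': 0.0, 'gripper_width': 85.2534167849846}
```

View pics/top0.png

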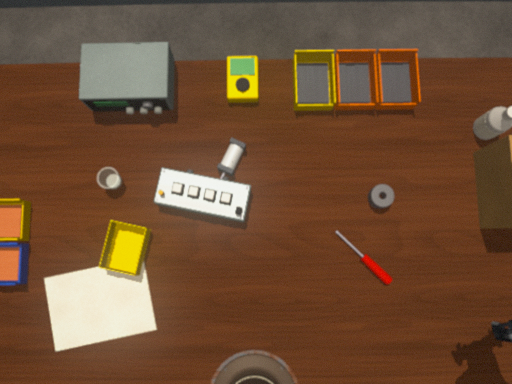

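View pics/side0.png

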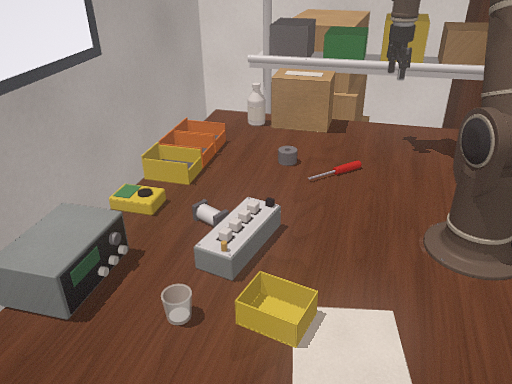

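The top view shows the box with its keys near (177,188), (193,191), (209,195) and (225,198), the standoff at (162,193) and the relay at (239,211). The arm is at the far right, clear of it all.

```bash
python3 - <<'E'
from h import *
c=cap("top")
P=np.array([plane(c,u,87.5)[:2] for u in [(177,188),(193,191),(209,195),(225,198)]])
print(P.round(1)); d=P[0]-P[3];print(np.linalg.norm(d),P.mean(0),np.degrees(np.arctan2(-d[0],d[1])))
w=cap("wrist");print(w["tool_from_camera"],w["camera_matrix"])
R=Ro.from_quat(w["S"]["tool_rot"]).as_matrix();print(R.round(3))
t=np.array([P.mean(0)[0],P.mean(0)[1],403.])
print(R.T@(t-w["S"]["tcp_pos"]))
E
```

```text
[[553.5 195. ]
 [544.9 152.6]
 [533.6 110.3]
 [525.   68.2]]
130.02888090611103 [539.2603693  131.52749068] -12.651557437862033
[[ 4.70182412e-04 -9.63143168e-01 -2.68988878e-01  6.83883722e+01]
 [ 9.99999876e-01  4.09358057e-04  2.82212182e-04  3.56609864e-01]
 [-1.61697971e-04 -2.68988977e-01  9.63143242e-01  3.20055726e+01]
 [ 0.00000000e+00  0.00000000e+00  0.00000000e+00  1.00000000e+00]] [[302.1280625    0.         258.70291473]
 [  0.         302.1280625  192.44427292]
 [  0.           0.           1.        ]]
[[ 0.934  0.357 -0.001]
 [ 0.357 -0.934  0.001]
 [-0.    -0.001 -1.   ]]
[ 550.71585694 -555.34445183    1.69544929]
```

arm_command(
  increments=[28,-28,0,0,56,-56,0,0,84,-84,0,0,112,-112,0,0,140,-140,0,0],
  hand=255,
  newtons=20,
)

```text
time_s: 0.62
tcp_pos: [304.1, -401.3, 404.6]
tool_rot: [0.983, 0.181, -0.0, 0.0]
contact_force: [0.9, 0.3, 0.8]
gripper_width: 25.5
grip_force: 0.0
```

arm_command(
  increments=[28,-28,0,0,56,-56,0,0,84,-84,0,0,112,-112,0,0,140,-140,0,0],
)

```text
time_s: 1.03
tcp_pos: [384.9, -220.5, 404.9]
tool_rot: [0.983, 0.181, 0.0, 0.0]
contact_force: [1.0, -0.9, -0.5]
gripper_width: -0.1
grip_force: 0.0
```

arm_command(
  increments=[28,-28,0,0,56,-56,0,0,84,-84,0,0,112,-112,0,0,140,-140,0,0],
)

```text
time_s: 1.45
tcp_pos: [465.7, -39.8, 404.9]
tool_rot: [0.983, 0.181, 0.0, 0.0]
contact_force: [0.9, -0.3, -0.3]
gripper_width: -0.2
grip_force: 0.0
```

arm_command(
  increments=[28,-28,0,7,56,-56,0,14,84,-84,0,21,112,-112,0,28,130,-135,0,33.5],
)

```text
time_s: 1.87
tcp_pos: [538.5, 128.6, 404.5]
tool_rot: [0.995, -0.099, 0.0, 0.0]
contact_force: [-0.2, -0.7, 1.5]
gripper_width: 0.0
grip_force: 0.0
```

arm_command(
  increments=[0,0,0,0,0,0,0,0,0,0,0,0],
)

```text
time_s: 2.12
tcp_pos: [537.6, 127.3, 404.2]
tool_rot: [0.996, -0.094, -0.0, 0.0]
contact_force: [-0.6, -0.3, 0.6]
gripper_width: 0.4
grip_force: 0.0
```

```bash
python3 - <<'E'
from h import *
w=cap("wrist");cv2.imwrite("pics/w1.png",w["image"]);print(w["S"])
import pickle;pickle.dump(w,open("w1.pkl","wb"))
E
```

```text
{'time_s': 2.1167, 'q': array([ 0.02012706,  0.3233703 , -0.42825752,  1.75244351,  0.14899991,
        1.09892717, -2.21632336]), 'joint_velocities': array([ 0.03227792, -0.01259301,  0.01100438,  0.01137763,  0.00182772,
        0.00105824, -0.00015231]), 'joint_torque': array([ -1.82548553, -50.5008316 ,  -4.7596845 , -29.57670271,
        -0.13763241,  -0.08555454,  -0.15341371]), 'tcp_pos': array([537.56147124, 127.30453763, 404.24728371]), 'tool_rot': array([ 9.95544230e-01, -9.42938579e-02, -4.51537783e-04,  3.86909178e-04]), 'contact_force': array([-0.56134074, -0.27880497,  0.5896782 ]), 'wrist_torque': array([-0.03316146, -0.01286758, -0.01774442]), 'grip_force': 0.0, 'gripper_width': 0.35671778517540326}
```

View pics/w1.png

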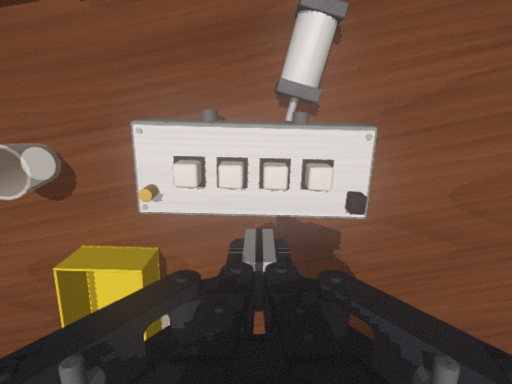

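The wrist view shows the four keys near (187,172), (231,173), (275,175) and (319,176), the standoff at (148,193) and the relay at (356,203).

```bash
python3 - <<'E'
from h import *
import pickle;w=pickle.load(open("w1.pkl","rb"));im=w["image"]
hsv=cv2.cvtColor(im,cv2.COLOR_BGR2HSV);print(im[172,187],im[145,210],im[200,250])
g=im[150:200,160:340].astype(int);warm=((g[...,2]-g[...,0]>6)&(g[...,2]>170)).astype(np.uint8)
n,l,s,ct=cv2.connectedComponentsWithStats(warm)
c=[]
for i in range(1,n):
    if s[i,4]>150: c.append((s[i,0]+160+s[i,2]/2-.5, s[i,1]+150+s[i,3]/2-.5)); print(s[i],ct[i]+[160,150])
c=[tuple(ct[i]+[160,150]) for i in range(1,n) if s[i,4]>150] ; c.sort()
P=np.array([plane(w,u,87.5) for u in c]);print(P.round(1),np.linalg.norm(np.diff(P,axis=0),axis=1))
d=P[0]-P[-1];print(np.degrees(np.arctan2(-d[0],d[1])))
R=Ro.from_quat(w["S"]["tool_rot"]).as_matrix();print((R.T@(P-w["S"]["tcp_pos"]).T).T.round(1),R.round(3))
E
```

```text
[210 218 227] [210 214 220] [206 210 216]
[   0    0  180   50 7225] [248.85217993 175.96124567]
[[544.4 135.2  87.5]] []
-0.0
[[  5.5  -9.3 316.7]] [[ 0.982 -0.188 -0.001]
 [-0.188 -0.982 -0.001]
 [-0.001  0.001 -1.   ]]
```

```bash
python3 - <<'E'
from h import *
import pickle;w=pickle.load(open("w1.pkl","rb"));im=w["image"]
g=im[150:200,160:340].astype(int);m=((g[...,2]-g[...,0]>13)&(g[...,2]>205)).astype(np.uint8)
m=cv2.morphologyEx(m,cv2.MORPH_OPEN,np.ones((5,5)))
n,l,s,ct=cv2.connectedComponentsWithStats(m)
print(s)
c=sorted(tuple(ct[i]+[160,150]) for i in range(1,n) if s[i,4]>150);print(np.round(c,1))
P=np.array([plane(w,u,87.5) for u in c]);print(P.round(1),np.linalg.norm(np.diff(P,axis=0),axis=1))
d=P[0]-P[-1];print(np.degrees(np.arctan2(-d[0],d[1])))
R=Ro.from_quat(w["S"]["tool_rot"]).as_matrix();print((R.T@(P-w["S"]["tcp_pos"]).T).T.round(1))
E
```

```text
[[   0    0  180   50 7111]
 [  13   14   23   22  477]
 [  59   16   23   22  470]
 [ 105   17   22   22  468]
 [ 150   18   23   22  474]]
[[184.3 174.7]
 [229.9 176.1]
 [275.5 177.2]
 [320.7 178.1]]
[[557.2 195.9  87.5]
 [547.8 153.1  87.5]
 [538.4 110.1  87.5]
 [529.3  67.5  87.5]] [43.76473623 44.0025832  43.58243416]
-12.256105677395725
[[  6.7 -71.3 316.7]
 [  5.4 -27.6 316.7]
 [  4.3  16.4 316.8]
 [  3.4  60.  316.8]]
```

arm_command(
  increments=[5,-27,5,0,5,-27,40,0,5,-27,80,0,5,-27,115,0,5,-27,130,0],
)

```text
time_s: 2.58
tcp_pos: [546.3, 150.2, 270.5]
tool_rot: [0.995, -0.096, -0.002, 0.001]
contact_force: [-0.5, -1.0, 0.7]
gripper_width: -0.1
grip_force: 0.0
```

arm_command(
  increments=[0,0,3,0,0,0,5,0,0,0,5,0,0,0,5,0],
)

```text
time_s: 2.92
tcp_pos: [548.5, 152.8, 271.4]
tool_rot: [0.995, -0.096, 0.001, -0.0]
contact_force: [-0.6, 0.1, -0.1]
gripper_width: -0.0
grip_force: 0.0
```

```bash
python3 - <<'E'
from h import *
w=cap("wrist");cv2.imwrite("pics/w2.png",w["image"]);S=w["S"];print(S["tcp_pos"],S["contact_force"])
E
```

```text
[548.45132241 152.7694909  271.42631874] [-0.57810587  0.09066442 -0.10869889]
```

View pics/w2.png

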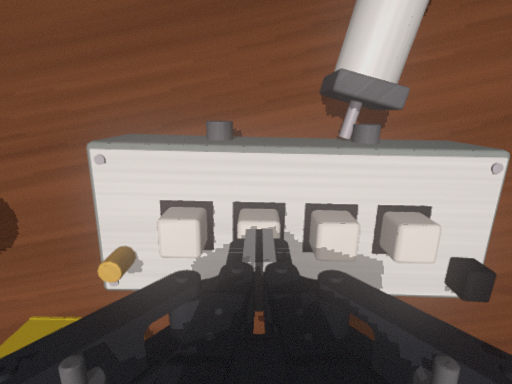

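The fingertips (258,235) are centred over key 2 and about 10 mm above it; the neighbours are clear.

arm_command(
  increments=[0,0,4,0,0,0,8,0,0,0,8,0,0,0,8,0],
)

```text
time_s: 3.3
tcp_pos: [547.7, 153.1, 261.6]
tool_rot: [0.995, -0.095, -0.0, 0.0]
contact_force: [0.6, 0.8, 0.8]
gripper_width: 0.1
grip_force: 0.0
```

arm_command(
  increments=[0,0,1,0,0,0,2,0,0,0,2,0,0,0,2,0],
)

```text
time_s: 3.63
tcp_pos: [547.8, 153.2, 260.2]
tool_rot: [0.995, -0.095, 0.0, 0.0]
contact_force: [-1.9, -1.5, 5.8]
gripper_width: -0.2
grip_force: 2.8
```

arm_command(
  increments=[0,0,1,0,0,0,1,0,0,0,1,0],
)

```text
time_s: 3.88
tcp_pos: [547.8, 153.2, 259.3]
tool_rot: [0.995, -0.095, 0.0, 0.0]
contact_force: [-1.7, -0.9, 5.2]
gripper_width: 0.1
grip_force: 3.0
```

arm_command(
  increments=[0,0,1,0,0,0,1,0,0,0,1,0],
)

```text
time_s: 4.13
tcp_pos: [547.8, 153.2, 258.4]
tool_rot: [0.995, -0.095, 0.0, 0.0]
contact_force: [-2.5, -0.2, 6.3]
gripper_width: 0.2
grip_force: 3.3
```

Key 2 reads about 5.8 N straight at contact, so it feels solid. I'll tap a neighbour lightly to compare.

arm_command(
  increments=[0,0,-12,0,0,0,-12,0,-1,22,-12,0,-1,44,-12,0,-1,44,-12,0],
)

```text
time_s: 4.55
tcp_pos: [538.0, 105.8, 269.5]
tool_rot: [0.995, -0.097, -0.0, 0.002]
contact_force: [-0.0, -0.7, -0.9]
gripper_width: -0.5
grip_force: 0.0
```

arm_command(
  increments=[0,0,4,0,0,0,8,0,0,0,8,0,0,0,8,0],
)

```text
time_s: 4.88
tcp_pos: [538.4, 110.9, 261.4]
tool_rot: [0.995, -0.095, -0.0, -0.0]
contact_force: [-0.5, 0.3, 0.5]
gripper_width: -0.2
grip_force: 0.0
```

arm_command(
  increments=[0,0,1,0,0,0,2,0,0,0,2,0,0,0,2,0],
)

```text
time_s: 5.22
tcp_pos: [538.4, 110.7, 259.8]
tool_rot: [0.995, -0.095, 0.0, -0.0]
contact_force: [0.4, 2.4, 2.6]
gripper_width: -0.1
grip_force: 1.0
```

arm_command(
  increments=[0,0,1,0,0,0,1,0,0,0,1,0],
)

```text
time_s: 5.47
tcp_pos: [538.5, 110.3, 258.8]
tool_rot: [0.995, -0.095, 0.0, -0.0]
contact_force: [-0.4, 2.0, 1.6]
gripper_width: -0.1
grip_force: 1.2
```

Key 3 gives at about 2 N, so it is free and key 2 is the latched one. I'm going back to press key 2.

arm_command(
  increments=[0,0,-12,0,0,0,-12,0,1,-22,-12,0,1,-44,-12,0,1,-44,-12,0],
)

```text
time_s: 5.88
tcp_pos: [548.0, 157.1, 271.5]
tool_rot: [0.996, -0.094, 0.001, -0.002]
contact_force: [-0.2, 1.0, -0.8]
gripper_width: -0.3
grip_force: 0.0
```

arm_command(
  increments=[0,0,0,0,0,0,5,0,0,0,9,0,0,0,12,0,0,0,12,0],
)

```text
time_s: 6.3
tcp_pos: [547.9, 152.0, 258.4]
tool_rot: [0.995, -0.096, -0.0, 0.0]
contact_force: [-1.9, -1.3, 6.9]
gripper_width: -0.0
grip_force: 3.2
```

arm_command(
  increments=[0,0,1,0,0,0,2,0,0,0,3,0,0,0,3,0,0,0,3,0],
)

```text
time_s: 6.72
tcp_pos: [547.8, 152.0, 256.1]
tool_rot: [0.995, -0.096, 0.0, 0.001]
contact_force: [-1.9, -2.0, 7.7]
gripper_width: 0.1
grip_force: 3.9
```

arm_command(
  increments=[0,0,1,0,0,0,1,0,0,0,1,0],
)

```text
time_s: 6.97
tcp_pos: [547.8, 152.0, 255.1]
tool_rot: [0.995, -0.096, 0.0, 0.001]
contact_force: [-3.5, -1.6, 8.7]
gripper_width: 0.1
grip_force: 4.5
```

arm_command(
  increments=[0,0,1,0,0,0,1,0,0,0,1,0],
)

```text
time_s: 7.22
tcp_pos: [547.8, 152.0, 254.2]
tool_rot: [0.995, -0.096, 0.0, 0.0]
contact_force: [-3.0, -1.1, 8.4]
gripper_width: -0.1
grip_force: 4.7
```

arm_command(
  increments=[0,0,1,0,0,0,1,0,0,0,1,0],
)

```text
time_s: 7.47
tcp_pos: [547.8, 152.0, 253.5]
tool_rot: [0.995, -0.096, 0.0, 0.001]
contact_force: [-4.3, -1.5, 11.8]
gripper_width: 0.2
grip_force: 6.1
```

arm_command(
  increments=[0,0,1,0,0,0,1,0,0,0,1,0],
)

```text
time_s: 7.72
tcp_pos: [547.8, 152.1, 253.4]
tool_rot: [0.995, -0.096, 0.0, 0.001]
contact_force: [-6.4, -3.3, 20.6]
gripper_width: 0.2
grip_force: 10.2
```

arm_command(
  increments=[0,0,-10,0,0,0,-25,0,0,0,-60,0,0,0,-100,0,0,0,-133,0],
)

```text
time_s: 8.13
tcp_pos: [547.7, 152.2, 386.3]
tool_rot: [0.995, -0.096, -0.0, 0.0]
contact_force: [0.9, 0.6, 0.6]
gripper_width: 0.1
grip_force: 0.0
```

arm_command(
  increments=[0,0,0,0,0,0,0,0,0,0,0,0],
)

```text
time_s: 8.38
tcp_pos: [547.5, 152.2, 383.8]
tool_rot: [0.995, -0.096, -0.0, 0.0]
contact_force: [0.3, -0.2, 0.5]
gripper_width: -0.1
grip_force: 0.0
```

```bash
python3 - <<'E'
from h import *
w=cap("wrist");a=w["image"][110:230,120:390]
s=cap("side")["image"][190:285,180:300]
o=cv2.imread("pics/side0.png")[190:285,180:300]
f=lambda i,W,H:cv2.resize(i,(W,H),interpolation=cv2.INTER_CUBIC)
cv2.imwrite("pics/w3.png",np.vstack([f(a,640,284),np.hstack([f(o,320,253),f(s,320,253)])]))
print(w["S"]["tcp_pos"])
E
```

```text
[547.53240239 152.18907339 383.83301629]
```

View pics/w3.png

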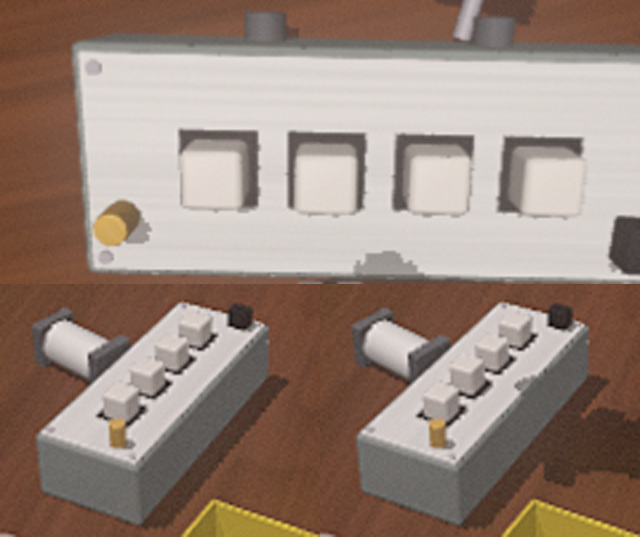

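The crop shows key 2 standing slightly higher (bottom row: before on the left, after on the right), with nothing else moved. I'll measure how far it rose.

```bash
python3 - <<'E'
from h import *
A=cv2.imread("pics/side0.png",0).astype(np.float32);B=cv2.cvtColor(cap("side")["image"],cv2.COLOR_BGR2GRAY).astype(np.float32)
# full-image centres from the crop (scale 2.667)
for x,y in[(122,398-284),(148,375-284),(173,352-284),(195,328-284)]:
    u,v=int(180+x/2.667),int(190+y/2.667)
    T=cv2.resize(A[v-6:v+6,u-7:u+7],None,fx=8,fy=8,interpolation=3);W=cv2.resize(B[v-10:v+10,u-10:u+10],None,fx=8,fy=8,interpolation=3)
    _,m,_,l=cv2.minMaxLoc(cv2.matchTemplate(W,T,cv2.TM_CCOEFF_NORMED));print((l[0]-24)/8,(l[1]-32)/8,round(m,3))
E
```

```text
0.0 0.0 0.998
0.0 -1.0 0.956
0.0 0.0 0.971
0.0 0.0 0.998
```

Only key 2 moved: it rose about 1 px (roughly 3 mm), while the other three stayed put. The arm is clear, so I'm handing in.

```bash
python3 -c "
from cell import manip
print(manip.close_job())"
```

```text
the job is handed in; nothing more can be done
None
```

Key 2 was the latched one: it felt solid at about 6 N while key 3 gave at about 2 N, so I pressed it until it let go, the side camera shows it has sprung up about 3 mm with the other keys unmoved, and the job is handed in.

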